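# Switch off and collapse the telescoping bench lamp

## Robot

A 6-joint arm with a two-finger parallel gripper is mounted at the origin on a cart in front of the work surface, level with it; the furniture and walls round the work are solid. World frame = base frame: x ahead of the robot, y to its left, z up, the work surface at z = 0. Lengths are in m, angles in rad, forces in N, time in s.
With the tool pointing down it reaches from about 0.325 to 0.775 m from the base axis. Payload 5.5 kg.
Tool frame: the origin (TCP) lies at the very end of the fingers, on their centre line; the grasp point (between the pads) lies 19 mm behind it; z points along the fingers, y is the line along which they close (so a half turn about z gives the same grasp; the last joint's range is limited). The gripper opens to 85 mm and grips with 20 to 120 N. Pads are 22 mm wide; open, the fingers measure 114 mm over their backs; the gripper's body (76 mm by 85 mm) begins 54 mm behind the grasp point. The pads swing forward as they close: fully open they stand 13 mm farther back than shut.
Start: joints at [-0.057, 0.091, 1.231, -0, 1.82, -0.057], TCP at [0.6, -0, 0.231] pointing down, gripper open.
Joint ranges: [-2.87, 2.87], [-0.86, 2.18], [0.17, 2.46], [-1.51, 4.65], [0.06, 2.69], [-2.65, 2.65]. Speed limits (rad/s): [2.57, 2.57, 3.01, 3.14, 3.14, 3.14].

## Interface

Orientations are given as a unit quaternion [w, x, y, z].
In Python, from bench import sense, viewer, ctrl gives the robot as it stands.
- The arm moves only by the tool play_rows, never from a script. Its arguments are lists of equal length, an entry for each row: "translation": the shift along the tool's x, y, z in cm, a list of three; "delta_rot": the turn, a rotation vector about the tool's x, y, z in degrees, a list of three. In form: {"translation": [[tx, ty, tz], ...], "delta_rot": [[rx, ry, rz], ...]}. A call has 1 to 20 rows; each row shifts and turns the commanded pose from where the row before left it, along the tool's axes as they then stand; what a row does not reach is not made up. A row lasts 1/8 s, in which the tool goes at most 62.5 mm and 10.7 degrees, less where a joint would pass 70% of its speed; a pose out of reach is approached as far as the arm can. A call with a gripper value outside its range is refused whole. "fingers" is the opening, from 0 (shut) to 1 (fully open), set as the call begins (left out, the last holds). The fingers move at their own pace and stop on an object; "newtons" is the grip in N (left out, the last holds). Time passes only in rows, so rows that do not move let the fingers close. It gives the time, the measured TCP pose, the force, the opening and the grip force at its end, in the units of the state.
- sense(): the state, without advancing time (a new reading comes with each control period).
- viewer.get_image(name): name is "scene" or "side" or "wrist"; returns the picture (384x512x3 uint8, red, green, blue); there is no depth.
- viewer.camera_info(name): a dict with "mtx" (3x3 intrinsics, pixels), "xyz" and "rotation" of the camera in the world. Camera axes: x right, y down, z forward; pixel columns grow to the right and rows downward; lengths in m; the calibration is good to about 2 mm. A picture is of the moment at which its call begins: read the wrist's pose just before it. camera_info takes no time and is no camera call; for the wrist camera it gives the pose at the moment of the call.
- ctrl.job_done(): hands the job in; it is judged then, once.
The state is a dict: "t": time; "joint_positions": joint angles; "joint_vel": joint speeds; "joint_efforts": joint torques, N m; "eef_pos": TCP position; "ee_rot": TCP orientation; "force": force on the tool from outside, world axes, zero at the start; "torque": the same for the moment, N m; "width": finger opening in m; "finger_force": force on a finger pad.
Only numpy, scipy, OpenCV 4.12 (cv2) and the standard library are available. Lean on these libraries where they do the work, as an engineer would, in place of code of your own. Each camera call takes 0.05 s, during which the arm holds its last target. There are 200 camera calls.

## Task

Put the cordless bench lamp away: first switch it off by nudging the slide switch on its base, by the switch's small ridge, across to the end away from the mast. Then collapse the telescoping mast by pressing slowly down on the lamp head: the thin upper section must be fully home before the thicker lower section starts down, then press the lower section fully home too. Leave the small things standing round the lamp where they are.

Things in the scene. Friction and masses are not known exactly. Their poses are not given: they have to be found in the camera images.
- lamp_base: grey plastic battery base of the bench lamp, a rounded slab 84 (its x) by 230 (its y) by 30 mm high that stands firm on the worktop and cannot be moved. Origin: centre of its underside, on the worktop; its z is up. On its flat top (30 mm above the worktop) the upright mast stands 75 mm from the centre toward its +y end, and the slide switch lies on the centre line (x = 0) about 75 mm from the centre toward its -y end.
- switch_ridge (a point): centre of the top of the small ridge on the slide switch. The ridge is 16 mm (base x) by 6 mm thick (base y) and stands 7 mm above the base's top, so its top is 37 mm above the worktop; the rest of the slider is flush with the base's top and clear all round. Axes as lamp_base. It starts on, 70 mm from the base's centre, and slides 10 mm toward the base's -y end, to off.
- power_switch (a joint): travel of the slide switch in m: 0 = on (the end nearer the mast), 0.010 = off (the end away from the mast). A spring detent needs about 3 N to leave either end; past mid-travel it snaps on by itself and stays.
- head_top (a point): centre of the flat top of the lamp head, a round black and white disc 48 mm across and 20 mm high (top face 42 mm across) that is fixed on the upper section, on the mast's axis. With both sections home this point is 118 mm above the worktop; it stands higher by the sum of the two extensions. Its z is up.
- upper_section (a joint): extension in m of the thin (17 mm) steel upper tube with the lamp head: 0 = fully home (head resting on the lower section's collar), 0.045 = fully out. It starts 0.025 to 0.045 out. Sliding friction about 3 N plus a damped fit, 8 N for each 0.1 m/s; it stays where it is left.
- lower_collar (a point): centre of the top of the black collar (33 mm across, 8 mm high) at the upper end of the lower section, on the mast's axis; 98 mm above the worktop when the lower section is home. Its z is up.
- lower_section (a joint): extension in m of the thicker (25 mm) aluminium lower tube, which carries the upper section and slides in the fixed outer tube: 0 = fully home (its collar resting on the outer tube's collar), 0.050 = fully out. It starts 0.025 to 0.050 out. Friction about 11 N plus 4 N for each 0.1 m/s; it stays where it is left. A slow press on the head (under 0.05 m/s, under 9 N) moves the upper section alone until that is home; a fast one also drives this section, which is wrong.
- vial: clear vial with a black cap, 23 mm across, 52 mm high, standing loose beside the base on its +x side. Origin: centre of its underside.
- eyepiece: black and white spare microscope eyepiece, 40 mm across, 49 mm high, standing loose beside the base on its +x side. Origin: centre of its underside.
- coverslips: small carton, 42 by 58 by 21 mm, lying loose beside the base on its -x side (nearer the robot). Origin: centre of its underside.

How it is judged:
On the way, in this order (a step that is already met when the one before it is completed fails the run):
1. the switch is off: slid to the end away from the mast (value of joint power_switch above 0.008 m), for 0.1 s.
2. the upper section is fully home, while the lower section is still out (value of joint upper_section below 0.002 m and value of joint lower_section above 0.01 m), for 0.05 s.
At the end, for the whole second after the job is handed in: The switch is at the off end (within 2 mm), and the upper and the lower section of the mast are both fully home (within 2 mm) (value of joint power_switch above 0.008 m and value of joint each of upper_section, lower_section below 0.002 m); the robot touches nothing.
It fails at once if the lower section is moved (more than 5 mm) while the upper section is still more than 4 mm out (distance of lower_collar from where it was at the start of the episode above 0.005 m and value of joint upper_section above 0.004 m).
It fails at once if the vial, eyepiece or carton is displaced by more than 15 mm (distance of any of vial, eyepiece, coverslips from where it was at the start of the episode above 0.015 m).
It also fails if it takes over 48 s, if anything falls off the work surface, if the arm or the gripper's body presses on something with over 40 N, if the wrist force passes 120 N, or if a joint passes its speed limit or range.

## Working session

There is one attempt and no reset: what is moved stays moved. The work goes in short steps, Python scripts to look and compute and a tool call to move; the robot and the scene stay as the last step left them, time stands still between calls to the robot, and variables do not carry over. Pictures are saved under pics/ and viewed, at most 10 in all, crops included, and the job is handed in when it is done.

Besides the shell and the picture viewer there is one more tool, called after "Call:" by a JSON object that holds its "name" and its "arguments", one argument or row to a line. play_rows: Moves the arm, as the interface text tells. Its arguments: {"type":"object","properties":{"translation":{"type":"array"},"delta_rot":{"type":"array"},"fingers":{"type":"number"},"newtons":{"type":"number"}},"required":["translation","delta_rot"]}

```bash
mkdir -p pics; cat > h.py <<'E'
import numpy as np,cv2
from bench import sense,viewer,ctrl
def cam(n):
    i=viewer.camera_info(n); R=np.array(i["rotation"],float)
    if R.shape!=(3,3):
        from scipy.spatial.transform import Rotation as Ro
        R=Ro.from_quat(R[[1,2,3,0]]).as_matrix()
    return np.array(i["mtx"]),np.array(i["xyz"]),R
def ray(c,u,v):
    K,p,R=c; return p,R@np.linalg.solve(K,[u,v,1.])
def onz(c,u,v,z):
    p,d=ray(c,u,v); return p+d*(z-p[2])/d[2]
def proj(c,X):
    K,p,R=c; q=K@(R.T@(np.array(X)-p)); return q[:2]/q[2]
def tri(c1,u1,c2,u2):
    A=np.zeros((3,3));b=np.zeros(3)
    for c,u in((c1,u1),(c2,u2)):
        p,d=ray(c,*u);d=d/np.linalg.norm(d);M=np.eye(3)-np.outer(d,d);A+=M;b+=M@p
    return np.linalg.solve(A,b)
def grab(n,f):
    c=cam(n); im=viewer.get_image(n); cv2.imwrite(f"pics/{f}.png",im[:,:,::-1]); return c,im
E
python3 - <<'E'
from h import *
import numpy as np
ims=[]
for n in("scene","side","wrist"):
    c,im=grab(n,n+"0"); print(n,c[1],c[2].round(3).tolist(),c[0].tolist()); ims.append(im)
s=sense();print(s["t"],s["eef_pos"],s["ee_rot"],s["force"],s["width"])
E
```

```text
scene [0.00588653 0.70745621 0.51009447] [[-0.666, -0.377, 0.644], [-0.746, 0.31, -0.59], [0.023, -0.873, -0.487]] [[414.87004582305593, 0.0, 262.41237083951273], [0.0, 414.87004582305593, 195.08143020145465], [0.0, 0.0, 1.0]]
side [ 0.52044186 -0.56394025  0.42270579] [[1.0, 0.018, 0.019], [-0.011, -0.374, 0.927], [0.024, -0.927, -0.374]] [[422.3500685634131, 0.0, 254.14309533746342], [0.0, 422.3500685634131, 198.61340269676174], [0.0, 0.0, 1.0]]
wrist [0.60082171 0.07509094 0.37373281] [[1.0, -0.001, -0.003], [-0.001, -0.956, -0.294], [-0.002, 0.294, -0.956]] [[277.6093301943786, 0.0, 254.166534749334], [0.0, 277.6093301943786, 189.803291507651], [0.0, 0.0, 1.0]]
0.15 [ 5.99788300e-01 -1.09203845e-05  2.30383954e-01] [-5.58523238e-04  7.07107904e-01  7.07105252e-01 -5.13134681e-04] [ 0.16654308 -0.28197696  0.12996306] 0.08518003459736968
```

View pics/scene0.png

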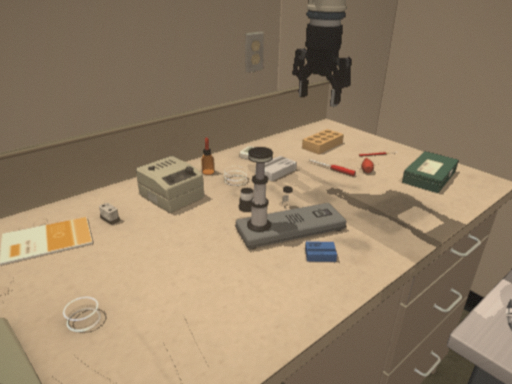

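View pics/side0.png

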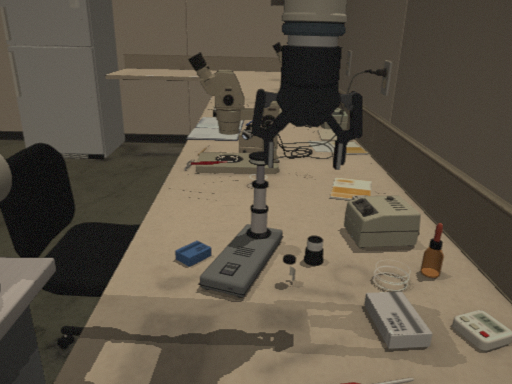

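View pics/wrist0.png

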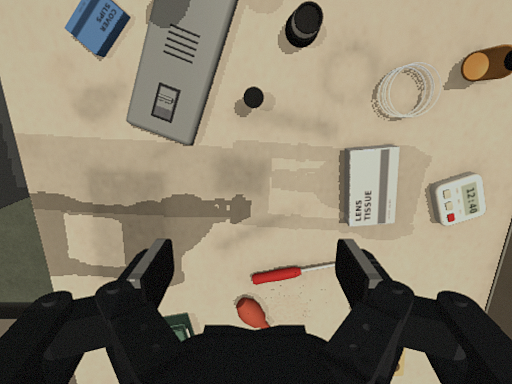

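The wrist view shows the base's −y end with corners near (128,122) and (192,143) and the switch at about (166,101). The head is at about (258,158) in the side view and (261,154) in the scene view. The vial cap is at (253,97), the eyepiece at (304,25) and the carton at (98,23) in the wrist view.

```bash
python3 - <<'E'
from h import *
w,sc,sd=cam("wrist"),cam("scene"),cam("side")
for n,u,z in(("cornL",(128,122),.03),("cornR",(192,143),.03),("switch",(166,101),.033),("leftedge far",(155,0),.03),("rightedge far",(239,0),.03),("vialcap",(253,97),.052),("eyep",(307,18),.049),("carton",(98,23),.021)):
    print(n,onz(w,*u,z).round(4))
print("head",tri(sc,(261,154),sd,(258,157)).round(4))
for n in("scene0","side0"):
    im=cv2.imread(f"pics/{n}.png"); 
    x0,y0=(215,130) if n=="scene0" else (200,140)
    cr=cv2.resize(im[y0:y0+120,x0:x0+140],None,fx=4,fy=4,interpolation=cv2.INTER_CUBIC)
    cv2.imwrite(f"pics/{n}c.png",cr)
a,b=[cv2.imread(f"pics/{n}c.png") for n in("scene0","side0")]
c=cv2.resize(cv2.imread("pics/wrist0.png")[60:150,115:205],None,fx=4,fy=4,interpolation=cv2.INTER_CUBIC)
m=np.zeros((480,800,3),np.uint8)
m[:,:400]=a[:, :400]; m[:,400:]=b[:,80:480]
cv2.imwrite("pics/m.png",m);cv2.imwrite("pics/c.png",c)
E
```

```text
cornL [0.4479 0.0551 0.03  ]
cornR [0.5235 0.0298 0.03  ]
switch [0.497  0.0791 0.033 ]
leftedge far [0.4941 0.1822 0.03  ]
rightedge far [0.5841 0.182  0.03  ]
vialcap [0.5989 0.0829 0.052 ]
eyep [0.6546 0.16   0.049 ]
carton [0.4248 0.1628 0.021 ]
head [0.5428 0.221  0.1936]
```

View pics/m.png

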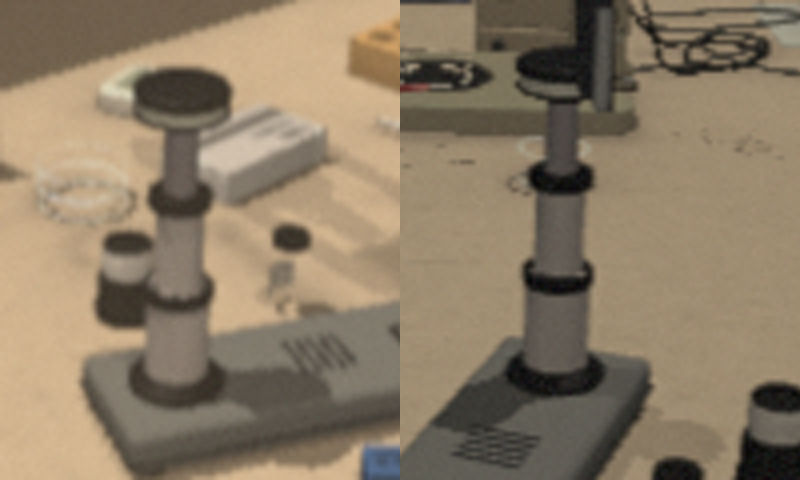

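View pics/c.png

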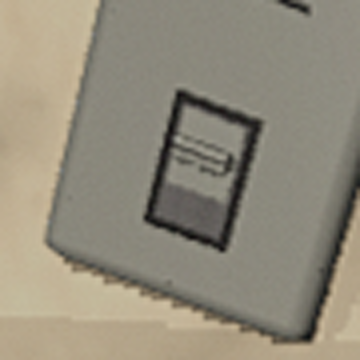

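The ridge is at about (0.498, 0.083), with base +y along (0.316, 0.949). Three independent cues agree to about 3 mm. I'll close the fingers, move to the mast side of the ridge and turn so the closing line lies along the push.

Call:
{"name": "play_rows", "arguments": {
  "translation": [
    [4,-3,0],
    [4,-3,0],
    [3.6,-3.1,0],
    [0,0,0],
    [0,0,0],
    [0,0,0],
    [0,0,0],
    [0,0,0],
    [0,0,0],
    [0,0,0],
    [0,0,0],
    [0,0,4],
    [0,0,4],
    [0,0,4],
    [0,0,3.5],
    [0,0,0],
    [0,0,0]
  ],
  "delta_rot": [
    [0,0,0],
    [0,0,0],
    [0,0,0],
    [0,0,-9],
    [0,0,-9],
    [0,0,-9],
    [0,0,-9],
    [0,0,-9],
    [0,0,-9],
    [0,0,-9],
    [0,0,-8.6],
    [0,0,0],
    [0,0,0],
    [0,0,0],
    [0,0,0],
    [0,0,0],
    [0,0,0]
  ],
  "fingers": 0,
  "newtons": 40
}}

```text
t: 2.28
eef_pos: [0.5096, 0.1161, 0.0778]
ee_rot: [0.001, 0.16, 0.987, 0.0]
force: [0.0, 0.3, 0.4]
width: 0.0003
finger_force: 0.0
```

```bash
python3 - <<'E'
from h import *
from scipy.spatial.transform import Rotation as Ro
s=sense();print(s["t"],s["eef_pos"],s["force"],s["width"],s["joint_positions"]);print(Ro.from_quat(np.array(s["ee_rot"])[[1,2,3,0]]).as_matrix().round(3))
c,im=grab("wrist","w1");print(proj(c,[.498,.083,.037]),proj(c,s["eef_pos"]),c[1])
c,im=grab("side","s1");cv2.imwrite("pics/s1c.png",cv2.resize(im[180:320,180:340,::-1],None,fx=2.5,fy=2.5))
a=cv2.imread("pics/w1.png");b=cv2.imread("pics/s1c.png")
m=np.zeros((384,800,3),np.uint8);m[:,:400]=a[:,:400] if 0 else cv2.resize(a,(400,384));m[:350,400:]=b;cv2.imwrite("pics/m1.png",m)
E
```

```text
2.275 [0.50964905 0.11611997 0.07783053] [0.02365572 0.30503497 0.40430345] 0.00025119800217526583 [ 1.58905849e-01 -9.43968127e-02  1.68799963e+00  3.27566805e-05
  1.54629446e+00 -1.09080591e+00]
[[-0.949  0.316  0.002]
 [ 0.316  0.949  0.   ]
 [-0.001  0.001 -1.   ]]
[204.70188918 212.73695043] [254.0150572  240.29012574] [0.43885643 0.13967899 0.22118524]
```

View pics/m1.png

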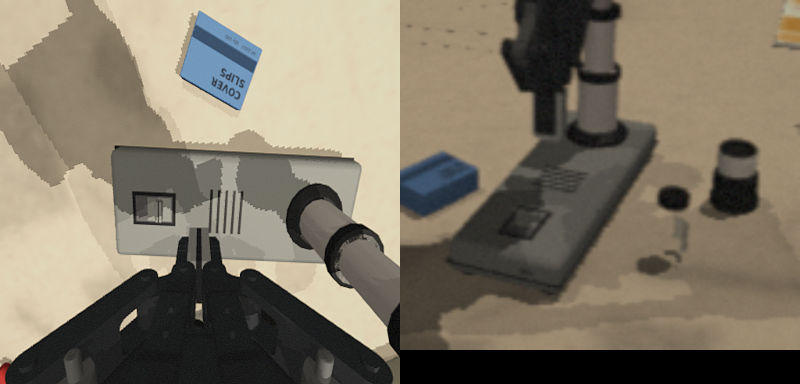

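The wrist view shows the ridge at (202,209) in full pixels, against a predicted (205,213), so it is within about 2 mm. The shut fingers stand above the base, between the ridge and the mast. I'll go down to z = 0.033 and push along tool −y.

Call:
{"name": "play_rows", "arguments": {
  "translation": [
    [0,0,2.5],
    [0.1,0,2],
    [0,0,0],
    [0,-0.7,0],
    [0,-0.7,0],
    [0,-0.6,0],
    [0,-0.2,0],
    [0,-0.2,0],
    [0,-0.2,0],
    [0,-0.2,0]
  ],
  "delta_rot": [
    [0,0,0],
    [0,0,0],
    [0,0,0],
    [0,0,0],
    [0,0,0],
    [0,0,0],
    [0,0,0],
    [0,0,0],
    [0,0,0],
    [0,0,0]
  ]
}}

```text
t: 3.62
eef_pos: [0.4993, 0.0901, 0.0313]
ee_rot: [0.0, 0.16, 0.987, 0.001]
force: [1.4, 2.5, -0.1]
width: -0.0002
finger_force: 1.3
```

Call:
{"name": "play_rows", "arguments": {
  "translation": [
    [0,-0.2,-0.1],
    [0,-0.2,0],
    [0,-0.2,0],
    [0,-0.2,0],
    [0,0,0]
  ],
  "delta_rot": [
    [0,0,0],
    [0,0,0],
    [0,0,0],
    [0,0,0],
    [0,0,0]
  ]
}}

```text
t: 4.25
eef_pos: [0.4967, 0.0819, 0.0323]
ee_rot: [0.0, 0.16, 0.987, -0.0]
force: [0.3, -0.2, -0.4]
width: -0.0002
finger_force: 0.0
```

The force has dropped to zero, so the switch has snapped over. I'll lift and verify.

Call:
{"name": "play_rows", "arguments": {
  "translation": [
    [0,0.3,0],
    [0,0,-2.5],
    [0,2,-3],
    [0,0,0],
    [0,0,0]
  ],
  "delta_rot": [
    [0,0,0],
    [0,0,0],
    [0,0,0],
    [0,0,0],
    [0,0,0]
  ]
}}

```text
t: 4.88
eef_pos: [0.5036, 0.1039, 0.0865]
ee_rot: [-0.0, 0.16, 0.987, -0.0]
force: [-1.5, -0.1, -0.2]
width: 0.0001
finger_force: 0.0
```

```bash
python3 - <<'E'
from h import *
c,im=grab("wrist","w2");print(proj(c,[.498,.083,.037]),proj(c,[.4948,.0735,.037]))
u=proj(c,[.496,.08,.037]).astype(int);x,y=max(u[0]-60,0),u[1]-45
cv2.imwrite("pics/w2c.png",cv2.resize(im[y:y+90,x:x+120,::-1],None,fx=4,fy=4));print(x,y)
sc,sd=cam("scene"),cam("side")
H=tri(sc,(260.75,152.5),sd,(257,155.5));print(H)
c2,im=grab("scene","sc2")
E
```

```text
[224.99668099 210.78543308] [211.53316381 210.7505417 ]
160 164
[0.54128433 0.22246905 0.19685359]
```

View pics/w2c.png

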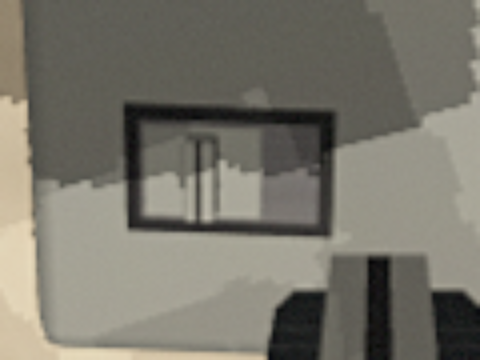

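The ridge is now at about (210,209), and the predicted off position is (211.5,210.8), so the switch is off. Next I'll go up and over the head, at (0.5415, 0.222) with its top at about 0.197.

Call:
{"name": "play_rows", "arguments": {
  "translation": [
    [0,0,-4],
    [0,0,-4],
    [0,0,-4],
    [0,0,-4.4],
    [0,0,0],
    [0.1,3,0],
    [0,3.2,0],
    [0,3.2,0],
    [0,3,0],
    [0,0,0],
    [0,0,2],
    [0,0,1.5],
    [0,0,0.6],
    [0,0,0],
    [0,0,0]
  ],
  "delta_rot": [
    [0,0,0],
    [0,0,0],
    [0,0,0],
    [0,0,0],
    [0,0,0],
    [0,0,0],
    [0,0,0],
    [0,0,0],
    [0,0,0],
    [0,0,0],
    [0,0,0],
    [0,0,0],
    [0,0,0],
    [0,0,0],
    [0,0,0]
  ]
}}

```text
t: 6.85
eef_pos: [0.5424, 0.2218, 0.2111]
ee_rot: [0.001, 0.16, 0.987, 0.0]
force: [1.1, 0.6, -1.0]
width: -0.0002
finger_force: 0.0
```

```bash
python3 - <<'E'
from h import *
s=sense();print(s["t"],s["eef_pos"],s["force"])
m=np.zeros((400,800,3),np.uint8)
for k,n in enumerate(("scene","side")):
    c,im=grab(n,n+"3");u=proj(c,s["eef_pos"]).astype(int);print(n,u,proj(c,[.5415,.222,.197]))
    m[:,400*k:400*k+400]=cv2.resize(im[u[1]-40:u[1]+40,u[0]-40:u[0]+40,::-1],(400,400))
cv2.imwrite("pics/m3.png",m)
E
```

```text
6.85 [0.54236646 0.22182905 0.21113709] [ 1.09067533  0.62656214 -0.9736216 ]
scene [261 146] [261.46168828 153.25005938]
side [258 147] [257.802649   154.66689734]
```

View pics/m3.png

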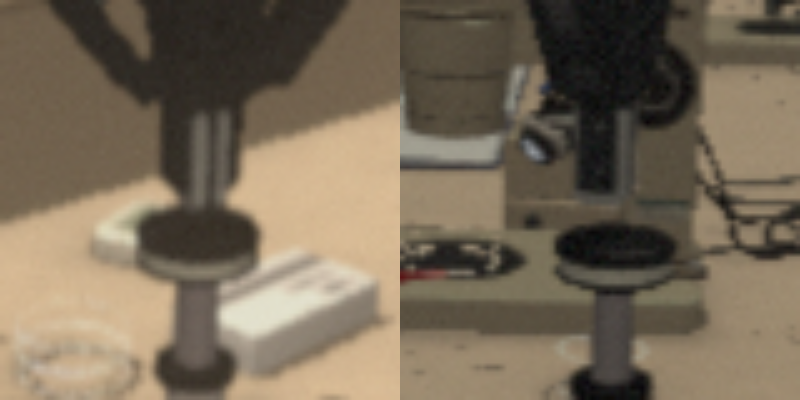

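The shut fingertips sit over the disc in both views, within about 5 mm of its centre. I'll press slowly at 16 mm/s.

Call:
{"name": "play_rows", "arguments": {
  "translation": [
    [0,0,0.2],
    [0,0,0.2],
    [0,0,0.2],
    [0,0,0.2],
    [0,0,0.2],
    [0,0,0.2],
    [0,0,0.2],
    [0,0,0.2],
    [0,0,0.2],
    [0,0,0.2],
    [0,0,0.2],
    [0,0,0.2]
  ],
  "delta_rot": [
    [0,0,0],
    [0,0,0],
    [0,0,0],
    [0,0,0],
    [0,0,0],
    [0,0,0],
    [0,0,0],
    [0,0,0],
    [0,0,0],
    [0,0,0],
    [0,0,0],
    [0,0,0]
  ]
}}

```text
t: 8.45
eef_pos: [0.5422, 0.222, 0.1861]
ee_rot: [-0.0, 0.16, 0.987, 0.0]
force: [-0.6, -0.2, 3.3]
width: 0.0001
finger_force: 1.8
```

Call:
{"name": "play_rows", "arguments": {
  "translation": [
    [0,0,0.2],
    [0,0,0.2],
    [0,0,0.2],
    [0,0,0.2],
    [0,0,0.2],
    [0,0,0.2],
    [0,0,0.2]
  ],
  "delta_rot": [
    [0,0,0],
    [0,0,0],
    [0,0,0],
    [0,0,0],
    [0,0,0],
    [0,0,0],
    [0,0,0]
  ]
}}

```text
t: 9.32
eef_pos: [0.5422, 0.222, 0.1721]
ee_rot: [0.0, 0.16, 0.987, 0.0]
force: [-1.5, -0.4, 3.8]
width: 0.0003
finger_force: 1.8
```

Call:
{"name": "play_rows", "arguments": {
  "translation": [
    [0,0,0.2],
    [0,0,0.2],
    [0,0,0.2],
    [0,0,0.2]
  ],
  "delta_rot": [
    [0,0,0],
    [0,0,0],
    [0,0,0],
    [0,0,0]
  ]
}}

```text
t: 9.82
eef_pos: [0.5422, 0.222, 0.1642]
ee_rot: [0.0, 0.16, 0.987, 0.0]
force: [-0.7, -0.2, 2.9]
width: -0.0002
finger_force: 1.8
```

Call:
{"name": "play_rows", "arguments": {
  "translation": [
    [0,0,0.2],
    [0,0,0.2],
    [0,0,0.2]
  ],
  "delta_rot": [
    [0,0,0],
    [0,0,0],
    [0,0,0]
  ]
}}

```text
t: 10.2
eef_pos: [0.5422, 0.222, 0.1599]
ee_rot: [0.001, 0.16, 0.987, 0.0]
force: [-3.5, -0.7, 10.2]
width: 0.0003
finger_force: 5.1
```

The force jumped to 10 N at z = 0.160, so the upper section is home with about 42 mm of the lower one still out. I'll pause, then press the lower section.

Call:
{"name": "play_rows", "arguments": {
  "translation": [
    [0,0,0],
    [0,0,0],
    [0,0,0.2],
    [0,0,0.3],
    [0,0,0.3],
    [0,0,0.3],
    [0,0,0.3],
    [0,0,0.3],
    [0,0,0.3],
    [0,0,0.3],
    [0,0,0.3],
    [0,0,0.3],
    [0,0,0.3],
    [0,0,0.3],
    [0,0,0.3]
  ],
  "delta_rot": [
    [0,0,0],
    [0,0,0],
    [0,0,0],
    [0,0,0],
    [0,0,0],
    [0,0,0],
    [0,0,0],
    [0,0,0],
    [0,0,0],
    [0,0,0],
    [0,0,0],
    [0,0,0],
    [0,0,0],
    [0,0,0],
    [0,0,0]
  ]
}}

```text
t: 12.08
eef_pos: [0.5422, 0.222, 0.122]
ee_rot: [0.001, 0.16, 0.987, 0.0]
force: [-3.4, -0.9, 10.1]
width: 0.0002
finger_force: 5.3
```

Call:
{"name": "play_rows", "arguments": {
  "translation": [
    [0,0,0.2],
    [0,0,0.1],
    [0,0,0]
  ],
  "delta_rot": [
    [0,0,0],
    [0,0,0],
    [0,0,0]
  ]
}}

```text
t: 12.45
eef_pos: [0.5422, 0.222, 0.1187]
ee_rot: [0.0, 0.16, 0.987, 0.0]
force: [-3.2, -0.6, 8.6]
width: -0.0004
finger_force: 4.5
```

Call:
{"name": "play_rows", "arguments": {
  "translation": [
    [0,0,0.1],
    [0,0,0.05],
    [0,0,0.05]
  ],
  "delta_rot": [
    [0,0,0],
    [0,0,0],
    [0,0,0]
  ]
}}

```text
t: 12.82
eef_pos: [0.5423, 0.2221, 0.1179]
ee_rot: [0.001, 0.16, 0.987, 0.0]
force: [-5.8, -1.2, 15.2]
width: 0.0001
finger_force: 7.6
```

It bottomed at z = 0.118 with the force rising. I'll retract and check.

Call:
{"name": "play_rows", "arguments": {
  "translation": [
    [0,0,-0.5],
    [0,0,-2],
    [0,0,-3],
    [0,0,-3],
    [0,0,0],
    [0,0,0],
    [0,0,0]
  ],
  "delta_rot": [
    [0,0,0],
    [0,0,0],
    [0,0,0],
    [0,0,0],
    [0,0,0],
    [0,0,0],
    [0,0,0]
  ]
}}

```text
t: 13.7
eef_pos: [0.5416, 0.2218, 0.1985]
ee_rot: [-0.001, 0.16, 0.987, -0.001]
force: [0.1, 0.5, -0.5]
width: -0.0001
finger_force: 0.0
```

```bash
python3 - <<'E'
from h import *
m=np.zeros((400,800,3),np.uint8)
for k,n in enumerate(("scene","side")):
    c,im=grab(n,n+"4");u=proj(c,[.53,.17,.08]).astype(int)
    m[:,400*k:400*k+400]=cv2.resize(im[u[1]-50:u[1]+50,u[0]-50:u[0]+50,::-1],(400,400));print(u,proj(c,[.5415,.222,.118]))
cv2.imwrite("pics/m4.png",m)
E
```

```text
[282 200] [260.58522394 189.99903976]
[250 221] [256.73819347 192.89635221]
```

View pics/m4.png

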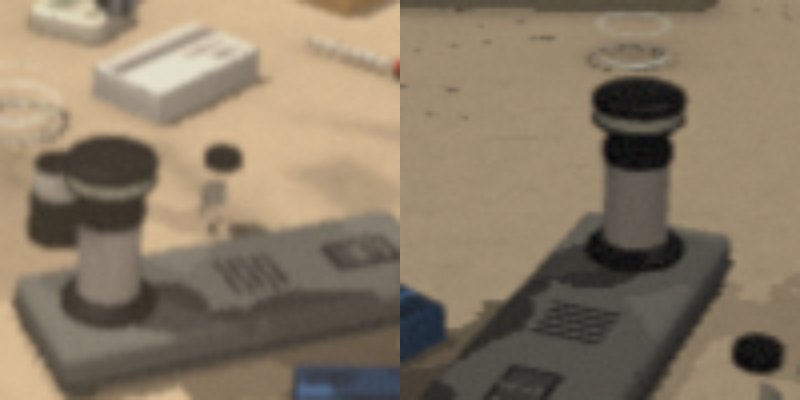

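Both views show the mast fully collapsed, with head and collars stacked, the neighbours untouched and the arm clear. I'll hand in.

```bash
python3 -c "
from bench import ctrl
print(ctrl.job_done())"
```

```text
the job is handed in; nothing more can be done
None
```

I switched the lamp off, pressed the upper section home and then the lower one, left the small things where they were, and handed the job in at about 14 s; no verdict was returned.

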